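# Fit the crank on the hand grinder and wind it

### The arm

A 6-joint arm with a two-finger parallel gripper is mounted at the origin on a cart in front of the work surface, level with it; the furniture and walls round the work are solid. World frame = base frame: x ahead of the robot, y to its left, z up, the work surface at z = 0. Lengths are in m, angles in rad, forces in N, time in s.
With the tool pointing down it reaches from about 0.375 to 0.975 m from the base axis. Payload 3.8 kg.
Tool frame: the origin (TCP) lies midway between the tips of the shut fingers; the grasp point (between the pads) lies 19 mm behind it; z points along the fingers, y is the line along which they close (so a half turn about z gives the same grasp; the last joint's range is limited). The gripper opens to 85 mm and grips with 20 to 120 N. Pads are 22 mm wide; open, the fingers measure 114 mm over their backs; the gripper's body (76 mm by 85 mm) begins 54 mm behind the grasp point. The pads swing forward as they close: fully open they stand 13 mm farther back than shut.
Start: joints at [-1.149, 0.264, 1.604, -0, 1.274, -0.037], TCP at [0.299, -0.605, 0.231] pointing down, gripper open.
Joint ranges: [-2.63, 2.63], [-0.94, 2.18], [0.31, 2.57], [-1.31, 4.45], [0, 2.66], [-2.55, 2.55]. Speed limits (rad/s): [2.57, 2.57, 3.14, 3.14, 3.14, 3.14].

### API

Orientations are given as a unit quaternion [w, x, y, z].
In Python, from plant import env gives the robot as it stands.
- The arm moves only by the shell command python3 -m handwheel 'ROWS'. ROWS is JSON, a list that holds one entry, the list of rows, each a list of 7 numbers: the turn, a rotation vector about the tool's x, y, z as a fraction of full scale, then the shift along the tool's x, y, z as a fraction of full scale, then the closure, from -1 (fully open) to 1 (shut). In form: [[[rx, ry, rz, tx, ty, tz, jaw], ...]]. A call has 1 to 5 rows; each row shifts and turns the commanded pose from where the row before left it, along the tool's axes as they then stand; what a row does not reach is not made up. Full scale, the value 1, is 0.02 m for a shift and 90 degrees for a turn. A row lasts 1/10 s, in which the tool goes at most 50 mm and 8.59 degrees, less where a joint would pass 70% of its speed; a pose out of reach is approached as far as the arm can. A call with a number of a shift or a turn outside -1 to 1 is refused whole. A call with a gripper value outside its range is refused whole. The fingers move at their own pace and stop on an object; the grip force is fixed at half the most. Time passes only in rows, so rows that do not move let the fingers close. It gives the time, the measured TCP pose, the force, the opening and the grip force at its end, in the units of the state.
- env.read_state(): the state, without advancing time (a new reading comes with each control period).
- env.capture(name): name is "scene" or "top" or "wrist"; returns a dict with "image" (480x640x3 uint8, red, green, blue), "intrinsics" (3x3 intrinsics, pixels), "dist" ([k1, k2, p1, p2, k3] as OpenCV has them; the pictures are not rectified), "eye" and "attitude" of the camera in the world; the wrist camera has in their place "hand_eye" (4x4, takes a point from camera to tool coordinates, whose origin is the TCP and whose axes are the flange's). Camera axes: x right, y down, z forward; pixel columns grow to the right and rows downward; lengths in m; the calibration is good to about 2 mm. A picture is of the moment at which its call begins: read the wrist's pose just before it. There is no depth.
- env.job_done(): hands the job in; it is judged then, once.
Trained networks look in the newest picture that a camera, given by its name, has taken for a name from the list of things; names that differ only in an ending like _2 or _b are one class to them, and where a whole thing is asked for, a point or a joint stands for the part that bears it (a point fixed in the world has none). Each returns a list of dicts, best first, with "score" (0 to 1); they miss things now and then, are a little off and sometimes report something else, mostly with a low value. They report only what shows in the picture. A call takes as long as a camera call.
- env.search_frame(camera, name): "location" ([column, row] in pixels, amid what is visible of it).
- env.outline_of(camera, name): "region" (480x640 bool, what is visible of it) and "location" ([column, row] in pixels, amid what is visible of it).
The state is a dict: "time_s": time; "joint_positions": joint angles; "joint_vel": joint speeds; "joint_torque": joint torques, N m; "tcp_pos": TCP position; "tool_rot": TCP orientation; "contact_force": force on the tool from outside, world axes, zero at the start; "moment": the same for the moment, N m; "finger_gap": finger opening in m; "gripper_force": force on a finger pad.
Only numpy, scipy, OpenCV 4.12 (cv2) and the standard library are available. Lean on these libraries where they do the work, as an engineer would, in place of code of your own. Each camera call takes 0.05 s, during which the arm holds its last target. There are 200 camera calls.

### The job

Put the loose crank onto the square shaft on top of the hand grinder, push it gently fully home, then wind it clockwise (seen from above) by its knob for two full turns, not more than a quarter turn beyond. Do not force it, leave the crank seated on the shaft when you let go, and leave the mug, bowl, timer and jug where they are.

Things in the scene. Friction and masses are not known exactly. Their poses are not given: they have to be found in the camera images.
- grinder: round hand grinder fixed to the worktop, 112 mm wide at its black suction foot, 92 mm at its domed steel cap; glass catch jar below, dark wood body. Origin: centre of its underside. From the cap a round steel collar (28 mm wide) ends 118 mm above the worktop; from it a square shaft, 12 mm across the flats, stands 17 mm higher; its top 4.5 mm taper to 8 mm across
- seat (a point): centre of the collar's top face, on the shaft's axis: where the underside of the crank's hub sits when fully home. Fixed to the grinder; z up; its x and y axes tell nothing about how the shaft's flats stand
- shaft (a joint): how far the shaft is wound, rad: 0 at the start, grows clockwise seen from above, stays where left. Stiff: about 0.12 N m, about 2 N at the knob. It does not tell how the flats stand: the shaft was left at any angle, so turn the crank under a light push until it drops on (or see the flats in an image); the square repeats every quarter turn
- crank: loose steel crank, about 215 g, lying flat on the worktop, knob up. Origin: centre of the underside of its square hub; x along the arm to the knob, z up. Hub: 24 x 24 mm, faces along x and y, 38 mm tall, best gripped across y, fingers beside the arm. Arm: 14 mm wide, from 3 to 10 mm above the underside, 75 mm from hub axis to knob axis; a 22 mm round counterweight at x = -30 mm
- socket (a point): mouth of the square socket in the underside of the crank's hub (same point and axes as the crank): sides along x and y, 13.8 mm across, 20 mm deep; it drops past the taper and slips down the shaft only within about 7 degrees of a square fit. A push of 5 to 10 N is enough; if it binds, back off, shift and turn a little
- knob_mid (a point): middle of the crank's upright wooden knob, on its axis, 75 mm from the hub's axis and 35 mm above the crank's underside. The knob is 23 mm wide, reaches from 12.5 to 50.5 mm above the underside and spins freely on its pin, so a gripper may hold it without turning as it goes round
- mug: white mug, 64 x 87 x 50 mm, beyond the grinder; origin under its centre; bystander
- bowl: small stoneware bowl, 100 mm wide, 45 mm tall, to the left; origin under its centre; bystander
- timer: round kitchen timer, 61 mm wide, 48 mm tall, near the front edge; origin under its centre; bystander
- jug: small milk jug, 72 x 98 x 88 mm, far left; origin under its centre; bystander

How it is judged:
On the way, in this order (a step that is already met when the one before it is completed fails the run):
1. the crank is seated on the square shaft: underside within 3 mm of the collar, within 3 mm of the axis (z of crank in the frame of seat between -0.003 and 0.003 m and horizontal distance between crank and seat below 0.003 m and angle between crank's own z axis and vertical below 0.12 rad), for 0.2 s.
2. the shaft has been wound two full turns clockwise with the crank on it (value of joint shaft above 12.4 rad and horizontal distance between crank and seat below 0.003 m and z of crank in the frame of seat below 0.006 m), for 0.1 s.
At the end, for the whole second after the job is handed in: The shaft stands wound two full turns clockwise (12.4 to 14.2 rad), at rest; the crank is still seated on it, let go and at rest: underside within 4 mm of the collar, within 3 mm of the axis, upright within 7 degrees (value of joint shaft between 12.4 and 14.2 rad and z of crank in the frame of seat between -0.003 and 0.004 m and horizontal distance between crank and seat below 0.003 m and angle between crank's own z axis and vertical below 0.12 rad and velocity of joint shaft below 0.1 rad/s and linear speed of crank below 0.02 m/s); the robot touches nothing.
It fails at once if the crank is forced while it is fitted: more than 40 N between crank and grinder before the shaft has been wound 0.1 rad (contact force between crank and grinder above 40 N and value of joint shaft below 0.1 rad).
It fails at once if the crank is forced while it is wound: more than 60 N between crank and grinder (the turning load itself makes about 25 N) (contact force between crank and grinder above 60 N).
It fails at once if the mug, bowl, timer or jug is moved more than 20 mm (distance of any of mug, bowl, timer, jug from where it was at the start of the episode above 0.02 m).
It also fails if it takes over 72 s, if anything falls off the work surface, if the arm or the gripper's body presses on something with over 40 N, if the wrist force passes 120 N, or if a joint passes its speed limit or range.

## Working session

There is one attempt and no reset: what is moved stays moved. The work goes in short steps, Python scripts to look and compute and a shell command to move; the robot and the scene stay as the last step left them, time stands still between calls to the robot, and variables do not carry over. Pictures are saved under pics/ and viewed, at most 10 in all, crops included, and the job is handed in when it is done.

```bash
ls; mkdir -p pics
cat > h.py <<'E'
import numpy as np, cv2, json
from scipy.spatial.transform import Rotation as R
from plant import env
def rot(q): return R.from_quat([q[1],q[2],q[3],q[0]])
def cam(name):
    s=env.read_state(); c=env.capture(name)
    if name=='wrist':
        T=np.eye(4); T[:3,:3]=rot(s['tool_rot']).as_matrix(); T[:3,3]=s['tcp_pos']
        T=T@np.array(c['hand_eye']); c['Rm'],c['o']=T[:3,:3],T[:3,3]
    else:
        a=np.array(c['attitude']); c['Rm']=a if a.shape==(3,3) else rot(a).as_matrix(); c['o']=np.array(c['eye'])
    return c
def ray(c,px,z):
    u=cv2.undistortPoints(np.array([[px]],float),np.array(c['intrinsics']),np.array(c['dist']))[0,0]
    d=c['Rm']@np.array([u[0],u[1],1]); return c['o']+d*(z-c['o'][2])/d[2]
def proj(c,P):
    P=np.atleast_2d(P); rv,_=cv2.Rodrigues(c['Rm'].T)
    return cv2.projectPoints(P.astype(float),rv,-c['Rm'].T@c['o'],np.array(c['intrinsics']),np.array(c['dist']))[0][:,0]
def save(c,n,crop=None,k=1):
    im=c['image'][...,::-1]
    if crop: im=im[crop[1]:crop[3],crop[0]:crop[2]]
    cv2.imwrite('pics/'+n,cv2.resize(im,None,fx=k,fy=k))
E
python3 - <<'E'
from h import *
s=env.read_state(); print({k:np.round(v,3).tolist() for k,v in s.items()})
H=dict(grinder=.1,seat=.118,crank=.01,socket=.0,knob_mid=.035,mug=.03,bowl=.02,timer=.02,jug=.04)
for n in('scene','top','wrist'):
    c=cam(n); save(c,n+'.png'); print(n,c['o'].round(3),c['Rm'].round(2).tolist())
    for k,z in H.items():
        for d in env.search_frame(n,k)[:2]: print(k,round(d['score'],2),np.round(d['location']),ray(c,d['location'],z).round(3))
E
```

```text
pics
{'time_s': 0.0, 'joint_positions': [-1.149, 0.265, 1.605, 0.0, 1.274, -0.037], 'joint_vel': [0.002, 0.0, -0.0, 0.001, -0.0, -0.001], 'joint_torque': [-0.003, -51.513, -36.731, -0.001, 0.013, 0.0], 'tcp_pos': [0.299, -0.605, 0.23], 'tool_rot': [-0.001, 0.974, 0.227, -0.0], 'contact_force': [-0.229, 0.586, 1.394], 'moment': [-0.041, 0.044, 0.022], 'gripper_force': 0.0, 'finger_gap': 0.085}
scene [-0.074  0.486  1.403] [[-0.45, -0.79, 0.42], [-0.89, 0.39, -0.22], [0.01, -0.47, -0.88]]
grinder 0.67 [256. 279.] [0.488 0.337 0.1  ]
seat 0.67 [257. 279.] [0.479 0.336 0.118]
crank 0.97 [434. 241.] [ 0.417 -0.13   0.01 ]
socket 0.79 [435. 243.] [ 0.416 -0.135  0.   ]
knob_mid 0.63 [437. 241.] [ 0.407 -0.125  0.035]
mug 0.98 [241. 226.] [0.671 0.303 0.03 ]
bowl 0.73 [209. 331.] [0.449 0.482 0.02 ]
bowl 0.2 [435. 247.] [ 0.398 -0.118  0.02 ]
timer 0.67 [372. 280.] [0.389 0.071 0.02 ]
jug 0.82 [191. 255.] [0.644 0.449 0.04 ]
top [-0.379  0.09   1.477] [[0.04, -0.83, 0.55], [-1.0, -0.03, 0.04], [-0.01, -0.56, -0.83]]
grinder 0.71 [261. 242.] [0.471 0.308 0.1  ]
seat 0.88 [260. 241.] [0.464 0.31  0.118]
crank 0.7 [414. 283.] [ 0.405 -0.139  0.01 ]
socket 0.79 [413. 289.] [ 0.39  -0.135  0.   ]
knob_mid 0.75 [415. 289.] [ 0.373 -0.136  0.035]
knob_mid 0.29 [261. 242.] [0.514 0.318 0.035]
mug 0.84 [274. 197.] [0.685 0.295 0.03 ]
mug 0.32 [202. 260.] [0.448 0.489 0.03 ]
bowl 0.72 [203. 262.] [0.446 0.49  0.02 ]
timer 0.87 [341. 283.] [0.39  0.076 0.02 ]
jug 0.71 [225. 202.] [0.654 0.447 0.04 ]
wrist [ 0.374 -0.568  0.374] [[0.44, -0.85, -0.29], [-0.9, -0.42, -0.14], [-0.0, 0.33, -0.95]]
```

Run:
```python
import cv2,numpy as np
a=cv2.imread('pics/scene.png');b=cv2.imread('pics/top.png')
f=lambda im,x,y,k,w,h:cv2.resize(im[y-h//2:y+h//2,x-w//2:x+w//2],None,fx=k,fy=k,interpolation=cv2.INTER_CUBIC)
r1=np.hstack([f(a,434,241,5,80,60),f(b,414,285,5,80,60)])
r2=np.hstack([f(a,256,270,5,80,60),f(b,261,235,5,80,60)])
cv2.imwrite('pics/comp.png',np.vstack([r1,r2]))
```

```text
(no output)
```

View pics/comp.png

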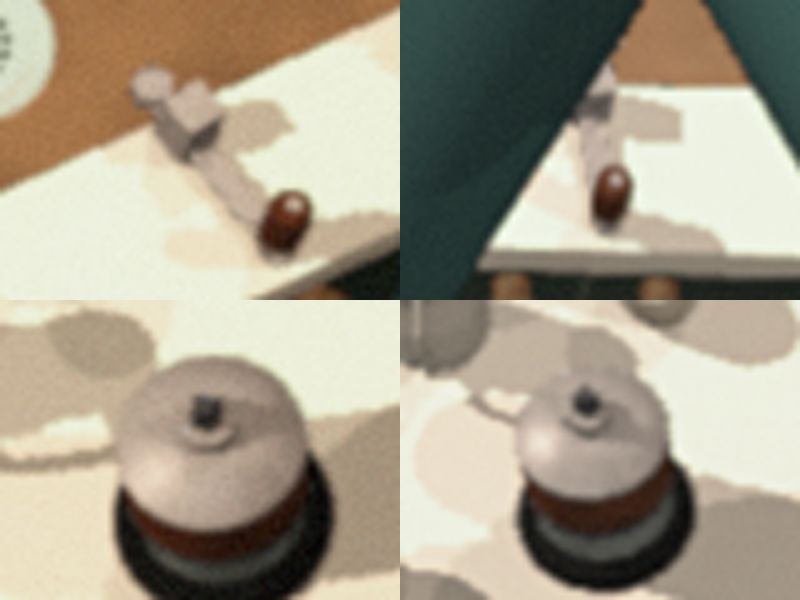

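View pics/scene.png

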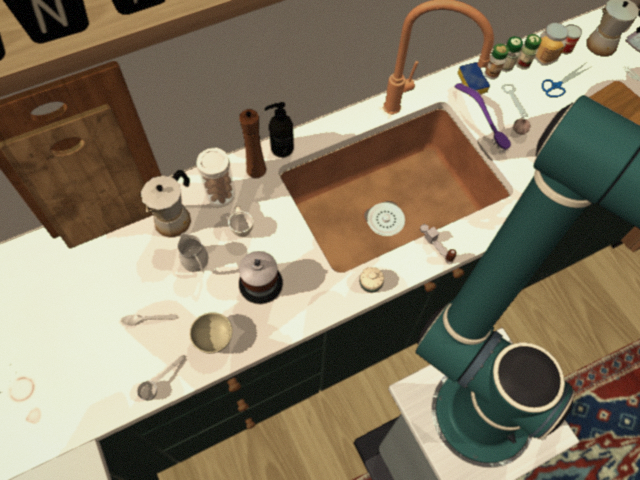

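The picture shows the crank on the strip in front of the sink: hub top near (433,231), counterweight away from the robot and knob near (452,251). The shaft top is at (257,262) in scene and (258,225) in top.

Run:
```python
from h import *
a=cam('scene');b=cam('top')
print('shaft',ray(a,[257.4,262.2],.133),ray(b,[258.4,225.2],.133))
hub=ray(a,[433,231],.038);kn=ray(a,[452.4,251.5],.05);cw=ray(a,[424.5,228.5],.008)
print(hub,kn,cw); print('knob top',ray(b,[414.5+ (612-600)/5, 255+180/5],.05))
d=kn-hub; print(np.hypot(*d[:2]),np.degrees(np.arctan2(d[1],d[0])))
d=hub-cw; print(np.hypot(*d[:2]),np.degrees(np.arctan2(d[1],d[0])))
s=env.read_state();M=rot(s['tool_rot']).as_matrix();print(M.round(3))
```

```text
shaft [0.50983172 0.32069157 0.133     ] [0.50832686 0.31684509 0.133     ]
[ 0.43416209 -0.13050728  0.038     ] [ 0.35873296 -0.13769269  0.05      ] [ 0.4615863  -0.12796892  0.008     ]
knob top [ 0.35757515 -0.13829969  0.05      ]
0.07577059993762847 -174.55839547380089
0.02754143701503272 -174.71183456480142
[[ 0.897  0.443 -0.   ]
 [ 0.443 -0.897  0.   ]
 [-0.    -0.    -1.   ]]
```

```bash
python3 -m handwheel '[[[0,0,0.08,0,0,0,-1],[0,0,0.08,0,0,0,-1],[0,0,0.072,0,0,0,-1],[0,0,0,0.35,-0.9,0,-1],[0,0,0,0.35,-0.9,0,-1]]]'
python3 -m handwheel '[[[0,0,0,0.37,-0.92,0,-1],[0,0,0,0.37,-0.92,0,-1],[0,0,0,0.37,-0.92,0,-1],[0,0,0,0.37,-0.92,0,-1],[0,0,0,0.37,-0.92,0,-1]]]'
python3 -m handwheel '[[[0,0,0,0.37,-0.92,0,-1],[0,0,0,0.37,-0.92,0,-1],[0,0,0,0.37,-0.92,0,-1],[0,0,0,0.37,-0.92,0,-1],[0,0,0,0.37,-0.92,0,-1]]]'
python3 -m handwheel '[[[0,0,0,0.37,-0.92,0.2,-1],[0,0,0,0.37,-0.92,0.2,-1],[0,0,0,0.37,-0.92,0.2,-1],[0,0,0,0.37,-0.92,0.2,-1],[0,0,0,0.37,-0.92,0.2,-1]]]'
python3 -m handwheel '[[[0,0,0,0.3,-0.92,0.5,-1],[0,0,0,0.3,-0.92,0.5,-1],[0,0,0,0.3,-0.92,0.5,-1],[0,0,0,0,0,0,-1],[0,0,0,0,0,0,-1]]]'
cat >> h.py <<'E'
def st(f=False):
    s=env.read_state(); M=rot(s['tool_rot']).as_matrix(); yaw=np.degrees(np.arctan2(M[1,0],M[0,0]))
    print('t',round(s['time_s'],2),'tcp',np.round(s['tcp_pos'],4),'yaw',yaw.round(2),'tilt',np.degrees(np.arccos(-M[2,2])).round(2),'F',np.round(s['contact_force'],1),'Mz',np.round(s['moment'],2),'gap',round(s['finger_gap'],4),'q6',round(s['joint_positions'][5],2))
    return s,M,yaw
def go(P,yaw=None):
    s,M,y0=st(); y=y0 if yaw is None else yaw
    print('turn rz total',((y0-y)/90).round(4))
    c,n=np.cos(np.radians(y)),np.sin(np.radians(y)); d=np.array(P)-s['tcp_pos']
    print('shift',(np.array([d[0]*c+d[1]*n,d[0]*n-d[1]*c,-d[2]])/.02).round(3))
E
python3 - <<'E'
from h import *
c=cam('wrist'); save(c,'w1.png'); go([.434,-.1305,.012],5.4)
for k in('crank','knob_mid'):
    for d in env.search_frame('wrist',k)[:2]: print(k,d['score'],np.round(d['location']))
print(proj(c,[[.434,-.1305,.038],[.359,-.1377,.05]]))
E
```

```text
time_s: 2.1
tcp_pos: [0.3093, -0.568, 0.2311]
tool_rot: [-0.0, 0.999, 0.047, 0.0]
contact_force: [-0.9, -0.4, 0.1]
finger_gap: 0.0855
gripper_force: 0.0
time_s: 2.6
tcp_pos: [0.3381, -0.4715, 0.2314]
tool_rot: [0.0, 0.999, 0.047, 0.0]
contact_force: [-0.1, 0.2, 0.5]
finger_gap: 0.0856
gripper_force: 0.0
time_s: 3.1
tcp_pos: [0.3662, -0.3763, 0.2313]
tool_rot: [0.0, 0.999, 0.047, 0.0]
contact_force: [0.4, 0.0, 0.2]
finger_gap: 0.0855
gripper_force: 0.0
time_s: 3.6
tcp_pos: [0.3942, -0.2812, 0.2112]
tool_rot: [0.0, 0.999, 0.047, 0.0]
contact_force: [1.3, -1.1, 0.1]
finger_gap: 0.086
gripper_force: 0.0
time_s: 4.1
tcp_pos: [0.4067, -0.2256, 0.1814]
tool_rot: [0.0, 0.999, 0.048, -0.0]
contact_force: [-0.3, 0.2, 0.6]
finger_gap: 0.0855
gripper_force: 0.0
t 4.15 tcp [ 0.407  -0.2263  0.1818] yaw 5.45 tilt 0.07 F [ 0.7 -0.1 -0.3] Mz [-0.    0.01  0.02] gap 0.0853 q6 0.92
turn rz total 0.0006
shift [ 1.797 -4.64   8.49 ]
crank 0.66 [191. 184.]
knob_mid 0.86 [192. 180.]
[[178.71911346 167.06209844]
 [184.84197272 278.25555969]]
```

View pics/w1.png

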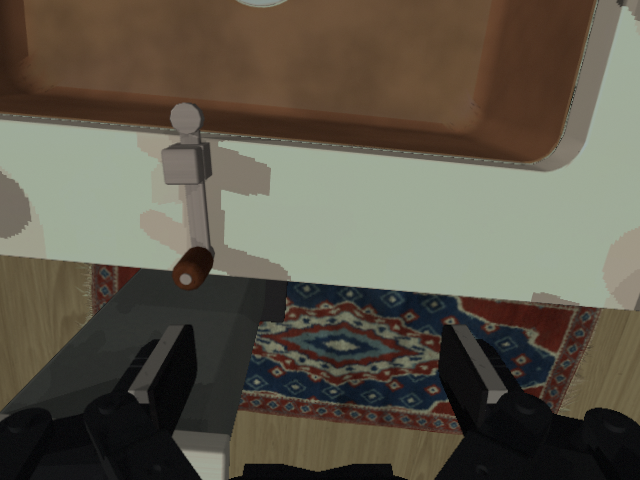

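The wrist picture shows hub top face centred near (182,167), counterweight (186,118) and knob top pin (185,279), all close to prediction.

Run:
```python
from h import *
c=cam('wrist'); hub=ray(c,[182.5,167],.038);k=ray(c,[185,279],.0515);cw=ray(c,[186,118],.01)
print(hub,k,cw)
for p,q in((hub,k),(cw,k),(cw,hub)):
    d=p-q;print(np.hypot(*d[:2]),np.degrees(np.arctan2(d[1],d[0])))
g=cv2.cvtColor(c['image'],cv2.COLOR_RGB2GRAY)[135:200,150:225]
cv2.imwrite('pics/hub.png',cv2.resize(c['image'][95:295,140:240,::-1],None,fx=3,fy=3,interpolation=cv2.INTER_CUBIC))
```

```text
[ 0.43491827 -0.1342389   0.038     ] [ 0.35962388 -0.13933102  0.0515    ] [ 0.46457203 -0.12857753  0.01      ]
0.07546638108990851 3.868985528653609
0.10549764179234596 5.8503796168366895
0.030189350664521396 10.808604674767462
```

View pics/hub.png

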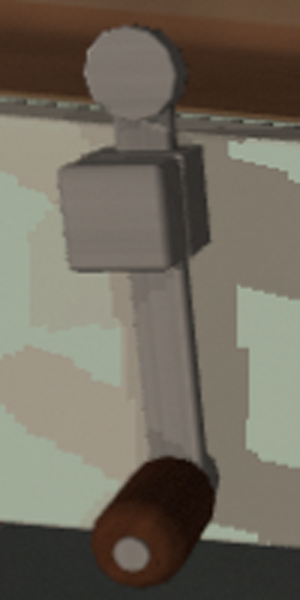

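```bash
python3 -m handwheel '[[[0,0,0,0.364,-0.918,0.4,-1],[0,0,0,0.364,-0.918,0.4,-1],[0,0,0,0.364,-0.918,0.4,-1],[0,0,0,0.364,-0.918,0.4,-1],[0,0,0,0.364,-0.918,0.4,-1]]]'
python3 -m handwheel '[[[0,0,0,0,0,0.7,-1],[0,0,0,0,0,0.7,-1],[0,0,0,0,0,0.7,-1],[0,0,0,0,0,0.7,-1],[0,0,0,0,0,0.7,-1]]]'
python3 -m handwheel '[[[0,0,0,0,0,0.7,-1],[0,0,0,0,0,0.7,-1],[0,0,0,0,0,0.7,-1],[0,0,0,0,0,0.6,-1],[0,0,0,0,0,0.49,-1]]]'
python3 -m handwheel '[[[0,0,0,0,0,0,0],[0,0,0,0,0,0,1],[0,0,0,0,0,0,1],[0,0,0,0,0,0,1],[0,0,0,0,0,0,1]]]'
python3 -m handwheel '[[[0,0,0,0,0,0,1],[0,0,0,0,0,0,1],[0,0,0,0,0,0,1]]]'
python3 - <<'E'
from h import *
st()
E
```

```text
time_s: 4.8
tcp_pos: [0.4348, -0.1315, 0.1415]
tool_rot: [0.0, 0.999, 0.046, 0.001]
contact_force: [-0.5, -0.5, 0.3]
finger_gap: 0.0855
gripper_force: 0.0
time_s: 5.3
tcp_pos: [0.4342, -0.1325, 0.0706]
tool_rot: [0.0, 0.999, 0.047, 0.0]
contact_force: [0.5, 0.4, 0.3]
finger_gap: 0.0852
gripper_force: 0.0
time_s: 5.8
tcp_pos: [0.434, -0.132, 0.0065]
tool_rot: [0.0, 0.999, 0.047, -0.0]
contact_force: [-0.2, 0.2, 0.1]
finger_gap: 0.0847
gripper_force: 0.0
time_s: 6.3
tcp_pos: [0.4353, -0.1316, 0.0084]
tool_rot: [0.0, 0.999, 0.047, 0.001]
contact_force: [-0.2, -0.3, 3.2]
finger_gap: 0.0228
gripper_force: 59.3
time_s: 6.6
tcp_pos: [0.4352, -0.1316, 0.0083]
tool_rot: [0.0, 0.999, 0.047, 0.001]
contact_force: [-0.3, 0.2, 5.2]
finger_gap: 0.0233
gripper_force: 59.6
t 6.6 tcp [ 0.4352 -0.1316  0.0083] yaw 5.41 tilt 0.11 F [-0.3  0.2  5.2] Mz [0.09 0.09 0.03] gap 0.0233 q6 1.13
```

```bash
python3 -m handwheel '[[[0,0,0,0,0,-0.4,1],[0,0,0,0,0,-0.8,1],[0,0,0,0,0,-0.95,1],[0,0,0,0,0,-0.95,1],[0,0,0,0,0,-0.95,1]]]'
python3 -m handwheel '[[[0,0,0,0,0,-0.95,1],[0,0,0,0,0,-0.95,1],[0,0,0,0,0,-0.95,1],[0,0,0,0,0,-0.95,1],[0,0,0,0,0,-0.95,1]]]'
for i in 1; do python3 -m handwheel '[[[0,0,0,0.1,-0.92,0,1],[0,0,0,0.1,-0.92,0,1],[0,0,0,0.1,-0.92,0,1],[0,0,0,0.1,-0.92,0,1],[0,0,0,0.1,-0.92,0,1]]]'; done
python3 -m handwheel '[[[0,0,0,0.1,-0.92,0,1],[0,0,0,0.1,-0.92,0,1],[0,0,0,0.1,-0.92,0,1],[0,0,0,0.1,-0.92,0,1],[0,0,0,0.1,-0.92,0,1]]]'
python3 -m handwheel '[[[0,0,0,0.1,-0.92,0,1],[0,0,0,0.1,-0.92,0,1],[0,0,0,0.1,-0.92,0,1],[0,0,0,0.1,-0.92,0,1],[0,0,0,0.1,-0.92,0,1]]]'
python3 -m handwheel '[[[0,0,0,0.1,-0.92,0,1],[0,0,0,0.1,-0.92,0,1],[0,0,0,0.1,-0.92,0,1],[0,0,0,0.1,-0.92,0,1],[0,0,0,0.1,-0.92,0,1]]]'
python3 -m handwheel '[[[0,0,0,0.1,-0.92,0,1],[0,0,0,0.1,-0.92,0,1],[0,0,0,0.1,-0.92,0,1],[0,0,0,0.1,-0.92,0,1],[0,0,0,0,0,0,1]]]'
python3 - <<'E'
from h import *
c=cam('wrist'); save(c,'w2.png'); st()
print(proj(c,[[.509,.3188,.135]]))
E
```

```text
time_s: 7.1
tcp_pos: [0.4332, -0.131, 0.0887]
tool_rot: [-0.0, 0.999, 0.047, -0.001]
contact_force: [0.3, -0.3, -2.5]
finger_gap: 0.0231
gripper_force: 58.8
time_s: 7.6
tcp_pos: [0.4332, -0.131, 0.1837]
tool_rot: [-0.0, 0.999, 0.047, -0.001]
contact_force: [0.3, -0.3, -2.2]
finger_gap: 0.023
gripper_force: 58.8
time_s: 8.1
tcp_pos: [0.4345, -0.038, 0.1829]
tool_rot: [-0.0, 0.999, 0.047, -0.001]
contact_force: [-0.4, -0.9, -1.5]
finger_gap: 0.0225
gripper_force: 59.1
time_s: 8.6
tcp_pos: [0.4358, 0.0544, 0.1829]
tool_rot: [0.0, 0.999, 0.047, -0.001]
contact_force: [0.2, -1.1, -2.2]
finger_gap: 0.0232
gripper_force: 59.1
time_s: 9.1
tcp_pos: [0.4371, 0.1467, 0.1829]
tool_rot: [0.0, 0.999, 0.047, -0.001]
contact_force: [0.3, -0.2, -1.9]
finger_gap: 0.0232
gripper_force: 59.1
time_s: 9.6
tcp_pos: [0.4384, 0.2391, 0.1828]
tool_rot: [0.0, 0.999, 0.047, -0.001]
contact_force: [-0.2, -0.6, -2.2]
finger_gap: 0.0232
gripper_force: 59.1
time_s: 10.1
tcp_pos: [0.44, 0.3145, 0.1832]
tool_rot: [-0.0, 0.999, 0.048, -0.0]
contact_force: [0.3, -0.3, -1.3]
finger_gap: 0.0231
gripper_force: 59.2
t 10.15 tcp [0.44   0.3134 0.1831] yaw 5.51 tilt 0.07 F [ 0.2 -0.5 -1.1] Mz [ 0.02 -0.01  0.02] gap 0.0232 q6 2.05
[[322.51010294 127.39280704]]
```

View pics/w2.png

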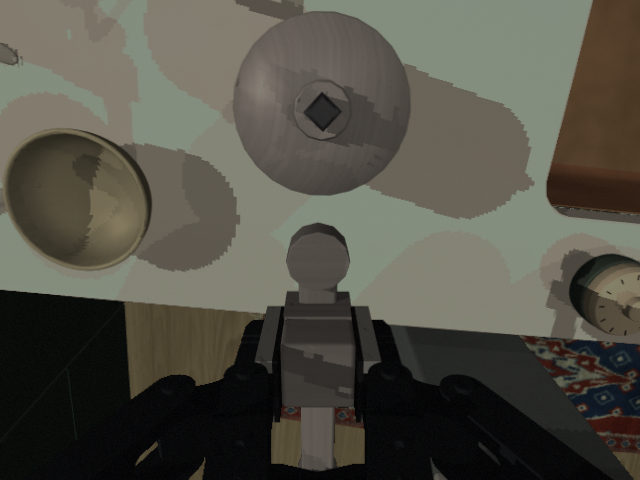

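Shaft is at about (322,112), its flats about 45° to the tool; crank is held square, counterweight (318,256). I zoom in on both.

Run:
```python
from h import *
im=cv2.imread('pics/w2.png')
a=cv2.resize(im[77:147,287:357],None,fx=8,fy=8,interpolation=cv2.INTER_CUBIC)
b=cv2.resize(im[215:415,268:368],(280,560),interpolation=cv2.INTER_CUBIC)*1
cv2.imwrite('pics/z.png',np.minimum(np.hstack([a,b[:560]]).astype(int)*1.5,255).astype(np.uint8))
```

```text
(no output)
```

View pics/z.png

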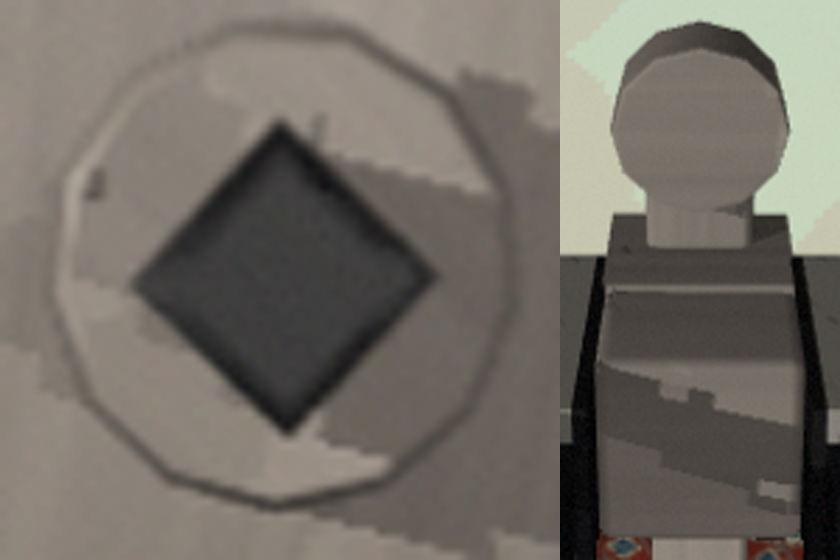

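Run:
```python
from h import *
c=cam('wrist'); s,M,yaw=st()
z=lambda p:np.array(p)/8+[287,77]
C=[ray(c,z(p),.1305) for p in((283,118),(437,275),(290,436),(133,285))]
print('shaft corners',np.round(C,4).tolist(),np.mean(C,0)); 
for i in range(4):
    d=C[(i+1)%4]-C[i]; print(np.hypot(*d[:2]).round(4),np.degrees(np.arctan2(d[1],d[0]))%90)
print('collar',ray(c,z((285,265)),.118))
w=lambda p:np.array([268+(p[0]-560)/2.8,215+p[1]/2.8])
u=s['tcp_pos'][2]-.0083
t=lambda p,h:(M.T@(ray(c,w(p),u+h)-s['tcp_pos']))[:2].round(4)
print('hub top corners',[t(p,.038) for p in((607,292),(792,292),(800,535),(598,535))])
print('cw centre',t((700,130),.010), t((700,130),.013))
```

```text
t 10.2 tcp [0.44   0.3127 0.183 ] yaw 5.47 tilt 0.09 F [-0.3 -0.7 -2.1] Mz [-0.04  0.03 -0.03] gap 0.0232 q6 2.05
shaft corners [[0.5234, 0.3191, 0.1305], [0.5161, 0.3099, 0.1305], [0.5069, 0.317, 0.1305], [0.514, 0.3263, 0.1305]] [0.51512151 0.31808315 0.1305    ]
0.0117 51.3880165729621
0.0117 52.54732072043231
0.0118 52.286279044879976
0.0119 52.21934748458475
collar [0.51537549 0.31799855 0.118     ]
hub top corners [array([ 0.0201, -0.0102]), array([0.0201, 0.0093]), array([-0.0116,  0.0111]), array([-0.0115, -0.0121])]
cw centre [ 0.0272 -0.0004] [ 0.0284 -0.0004]
```

```bash
python3 -m handwheel '[[[0,0,-0.086,0,0,0,1],[0,0,-0.087,0,0,0,1],[0,0,-0.086,0,0,0,1],[0,0,-0.087,0,0,0,1],[0,0,-0.086,0,0,0,1]]]'
python3 -m handwheel '[[[0,0,-0.086,0,0,0,1],[0,0,0,-0.1,0.7,0,1],[0,0,0,-0.1,0.7,0,1],[0,0,0,-0.1,0.7,0,1],[0,0,0,-0.1,0.7,0,1]]]'
python3 -m handwheel '[[[0,0,0,0,0,0.5,1],[0,0,0,0,0,0.5,1],[0,0,0,0,0,0.45,1],[0,0,0,0,0,0,1],[0,0,0,0,0,0,1]]]'
python3 - <<'E'
from h import *
c=cam('wrist'); save(c,'w3.png'); st()
p=proj(c,[[.515,.318,.1305]])[0].round().astype(int);print(p)
im=c['image'][...,::-1]; x0,y0=max(p[0]-45,0),max(p[1]-45,0);print(x0,y0)
a=cv2.resize(im[y0:y0+90,x0:x0+90],(560,560),interpolation=cv2.INTER_CUBIC)
b=cv2.resize(im[215:415,268:368],(280,560),interpolation=cv2.INTER_CUBIC)
cv2.imwrite('pics/z2.png',np.minimum(np.hstack([a,b]).astype(int)[:,:800]*1.5,255).astype(np.uint8))
E
```

```text
time_s: 10.7
tcp_pos: [0.4402, 0.3117, 0.1833]
tool_rot: [0.0, 0.925, 0.379, -0.0]
contact_force: [-0.6, -0.3, -2.7]
finger_gap: 0.0232
gripper_force: 59.1
time_s: 11.2
tcp_pos: [0.4808, 0.2706, 0.1835]
tool_rot: [0.0, 0.899, 0.438, 0.0]
contact_force: [0.3, -0.1, -1.9]
finger_gap: 0.0232
gripper_force: 59.1
time_s: 11.7
tcp_pos: [0.4789, 0.2722, 0.1536]
tool_rot: [-0.0, 0.899, 0.439, -0.001]
contact_force: [-0.3, 0.0, -3.2]
finger_gap: 0.0232
gripper_force: 59.2
t 11.75 tcp [0.4794 0.2724 0.1543] yaw 52.07 tilt 0.02 F [ 0.2  0.7 -1.6] Mz [ 0.03 -0.02 -0.02] gap 0.0234 q6 1.13
[318 161]
273 116
```

View pics/z2.png

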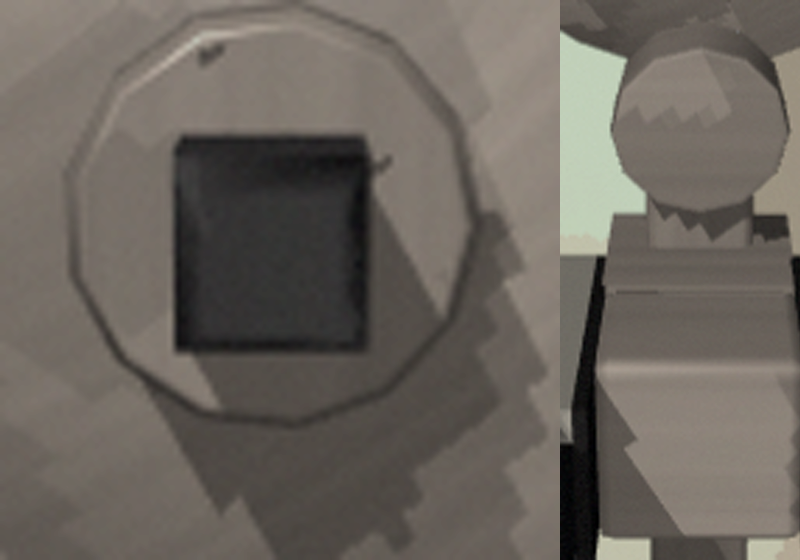

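Run:
```python
from h import *
c=cam('wrist'); s,M,yaw=st()
z=lambda p:np.array(p)*90/560+[273,116]
w=lambda p:np.array([268+(p[0]-560)/2.8,215+p[1]/2.8])
u=s['tcp_pos'][2]-.0083
T=lambda q,Z:(M.T@(ray(c,q,Z)-s['tcp_pos']))[:2].round(4)
print('shaft edges L R',T(z((177,352)),.1305),T(z((368,352)),.1305))
print('collar',T(z((272,216)),.118),'ext',T(z((272,10)),.118),T(z((272,423)),.118),T(z((70,216)),.118),T(z((472,216)),.118))
print('hub',[T(w(p),u+.038) for p in((597,361),(800,361),(800,535),(600,535))])
print('cw',[T(w(p),u+.010) for p in((612,130),(788,130),(700,48),(700,210))])
```

```text
t 11.8 tcp [0.4796 0.2725 0.1547] yaw 52.07 tilt 0.02 F [-0.4  0.3 -1.9] Mz [-0.01 -0.01 -0.03] gap 0.0229 q6 1.13
shaft edges L R [ 0.0536 -0.0064] [0.0536 0.0055]
collar [ 0.0603 -0.0005] ext [ 0.0735 -0.0005] [ 0.0465 -0.0005] [ 0.0603 -0.0138] [0.0603 0.0127]
hub [array([ 0.0115, -0.0112]), array([0.0115, 0.0107]), array([-0.0116,  0.0113]), array([-0.0115, -0.0115])]
cw [array([ 0.027, -0.011]), array([0.027, 0.011]), array([ 0.0378, -0.    ]), array([ 0.0159, -0.    ])]
```

```bash
python3 -m handwheel '[[[0,0,0,0.7,0,0,1],[0,0,0,0.8,0,0,1],[0,0,0,0.8,-0.02,0,1],[0,0,0,0.725,0,0,1],[0,0,0,0,0,0,1]]]'
python3 -m handwheel '[[[0,0,0,0,0,0.2,1],[0,0,0,0,0,0.15,1],[0,0,0,0,0,0.1,1],[0,0,0,0,0,0,1],[0,0,0,0,0,0,1]]]'
python3 -m handwheel '[[[0,0,0,0,0,0.1,1],[0,0,0,0,0,0.1,1],[0,0,0,0,0,0,1]]]'
python3 - <<'E'
from h import *
st()
E
```

```text
time_s: 12.3
tcp_pos: [0.5183, 0.3221, 0.1551]
tool_rot: [-0.0, 0.898, 0.439, 0.001]
contact_force: [0.5, -0.5, -2.3]
finger_gap: 0.0233
gripper_force: 59.2
time_s: 12.8
tcp_pos: [0.5163, 0.3196, 0.1454]
tool_rot: [0.0, 0.899, 0.438, -0.0]
contact_force: [-0.1, -0.4, -1.1]
finger_gap: 0.0231
gripper_force: 59.2
time_s: 13.1
tcp_pos: [0.5164, 0.3198, 0.1411]
tool_rot: [0.0, 0.899, 0.439, -0.0]
contact_force: [0.6, -0.1, -2.1]
finger_gap: 0.0228
gripper_force: 59.2
t 13.1 tcp [0.5164 0.3198 0.1411] yaw 52.02 tilt 0.03 F [ 0.6 -0.1 -2.1] Mz [ 0.07  0.01 -0.03] gap 0.0228 q6 1.18
```

```bash
python3 -m handwheel '[[[0,0,0,0,0,0.06,1],[0,0,0,0,0,0.06,1],[0,0,0,0,0,0,1]]]'
python3 - <<'E'
from h import *
st()
E
```

```text
time_s: 13.4
tcp_pos: [0.5165, 0.3199, 0.1388]
tool_rot: [0.0, 0.899, 0.439, -0.0]
contact_force: [0.1, -0.5, -2.1]
finger_gap: 0.0233
gripper_force: 59.2
t 13.4 tcp [0.5165 0.3199 0.1388] yaw 52.03 tilt 0.02 F [ 0.1 -0.5 -2.1] Mz [-0.01 -0.05 -0.  ] gap 0.0233 q6 1.18
```

```bash
python3 -m handwheel '[[[0,0,0,0,0,0.05,1],[0,0,0,0,0,0.05,1],[0,0,0,0,0,0,1]]]'
python3 -m handwheel '[[[0,0,0,0,0,0.05,1],[0,0,0,0,0,0,1]]]'
python3 - <<'E'
from h import *
st()
E
```

```text
time_s: 13.7
tcp_pos: [0.5165, 0.3199, 0.1369]
tool_rot: [0.0, 0.899, 0.439, -0.0]
contact_force: [0.1, 0.3, -1.9]
finger_gap: 0.023
gripper_force: 59.2
time_s: 13.9
tcp_pos: [0.5165, 0.32, 0.1359]
tool_rot: [0.0, 0.899, 0.439, -0.0]
contact_force: [-0.0, -0.0, -1.7]
finger_gap: 0.0233
gripper_force: 59.2
t 13.9 tcp [0.5165 0.32   0.1359] yaw 52.03 tilt 0.01 F [-0.  -0.  -1.7] Mz [0.02 0.02 0.02] gap 0.0233 q6 1.18
```

```bash
python3 -m handwheel '[[[0,0,0,0,0,0.05,1],[0,0,0,0,0,0.05,1],[0,0,0,0,0,0.05,1],[0,0,0,0,0,0,1]]]'
python3 -m handwheel '[[[0,0,0,0,0,0.05,1],[0,0,0,0,0,0.05,1],[0,0,0,0,0,0.05,1],[0,0,0,0,0,0,1]]]'
python3 -m handwheel '[[[0,0,0,0,0,0.05,1],[0,0,0,0,0,0.03,1],[0,0,0,0,0,0,1]]]'
python3 -m handwheel '[[[0,0,0,0,0,0.03,1],[0,0,0,0,0,0,1]]]'
```

```text
time_s: 14.3
tcp_pos: [0.5165, 0.3199, 0.1328]
tool_rot: [0.0, 0.899, 0.439, -0.0]
contact_force: [-0.3, -0.1, -3.2]
finger_gap: 0.023
gripper_force: 59.2
time_s: 14.7
tcp_pos: [0.5165, 0.32, 0.1299]
tool_rot: [0.0, 0.899, 0.439, -0.0]
contact_force: [-0.2, 0.6, -2.4]
finger_gap: 0.0233
gripper_force: 59.2
time_s: 15.0
tcp_pos: [0.5166, 0.32, 0.1283]
tool_rot: [-0.0, 0.899, 0.439, -0.0]
contact_force: [-0.5, 0.7, -2.2]
finger_gap: 0.023
gripper_force: 59.2
time_s: 15.2
tcp_pos: [0.5166, 0.32, 0.1278]
tool_rot: [-0.0, 0.899, 0.439, -0.0]
contact_force: [-0.3, -0.4, -1.9]
finger_gap: 0.0233
gripper_force: 59.2
```

```bash
python3 -m handwheel '[[[0,0,0,0,0,0.03,1],[0,0,0,0,0,0.03,1],[0,0,0,0,0,0,1]]]'
python3 -m handwheel '[[[0,0,0,0,0,0.02,1],[0,0,0,0,0,0,1]]]'
python3 -m handwheel '[[[0,0,0,0,0,0.02,1],[0,0,0,0,0,0,1]]]'
```

```text
time_s: 15.5
tcp_pos: [0.5166, 0.32, 0.1266]
tool_rot: [-0.0, 0.899, 0.439, -0.0]
contact_force: [-0.4, 1.5, -1.3]
finger_gap: 0.0233
gripper_force: 59.2
time_s: 15.7
tcp_pos: [0.5166, 0.32, 0.1264]
tool_rot: [-0.0, 0.899, 0.439, -0.0]
contact_force: [-1.7, 0.1, -1.0]
finger_gap: 0.0232
gripper_force: 59.4
time_s: 15.9
tcp_pos: [0.5166, 0.32, 0.1264]
tool_rot: [-0.0, 0.899, 0.439, 0.0]
contact_force: [-2.1, 0.4, 2.5]
finger_gap: 0.0231
gripper_force: 59.6
```

```bash
python3 -m handwheel '[[[0,0,0,0,0,0,0.3],[0,0,0,0,0,0,-1],[0,0,0,0,0,0,-1],[0,0,0,0,0,0,-1],[0,0,0,0,0,0,-1]]]'
python3 -m handwheel '[[[0,0,0,0,0,-0.3,-1],[0,0,0,0,0,-0.2,-1],[0,0,0,-0.75,0,0,-1],[0,0,0,-0.75,0,0,-1],[0,0,0,-0.75,0,0,-1]]]'
python3 -m handwheel '[[[0,0,0,-0.75,0,0,-1],[0,0,0,-0.75,0,0,-1],[0,0,0,0,0,0,-1]]]'
python3 - <<'E'
from h import *
c=cam('wrist'); save(c,'w4.png'); s,M,y=st()
for k in('knob_mid','crank'):
    for d in env.search_frame('wrist',k)[:2]: print(k,d['score'],np.round(d['location']))
S=np.array([.5166,.32,.156]);print(proj(c,[S,S+[-.0462,-.0591,.0125]]))
E
```

```text
time_s: 16.4
tcp_pos: [0.5167, 0.32, 0.1259]
tool_rot: [0.0, 0.899, 0.439, 0.0]
contact_force: [0.6, 0.2, 0.1]
finger_gap: 0.0846
gripper_force: 0.0
time_s: 16.9
tcp_pos: [0.4883, 0.2838, 0.1361]
tool_rot: [0.0, 0.899, 0.439, 0.0]
contact_force: [-0.5, 1.0, 0.5]
finger_gap: 0.0856
gripper_force: 0.0
time_s: 17.2
tcp_pos: [0.4687, 0.2591, 0.1356]
tool_rot: [0.0, 0.899, 0.438, -0.001]
contact_force: [-0.2, -0.2, 1.0]
finger_gap: 0.0855
gripper_force: 0.0
t 17.25 tcp [0.4698 0.26   0.1359] yaw 51.97 tilt 0.01 F [-0.   0.4  0. ] Mz [ 0.03  0.01 -0.03] gap 0.0851 q6 1.12
knob_mid 0.9 [317. 160.]
crank 0.68 [317. 163.]
[[317.99310867 115.80300965]
 [318.29669646 375.79718867]]
```

View pics/w4.png

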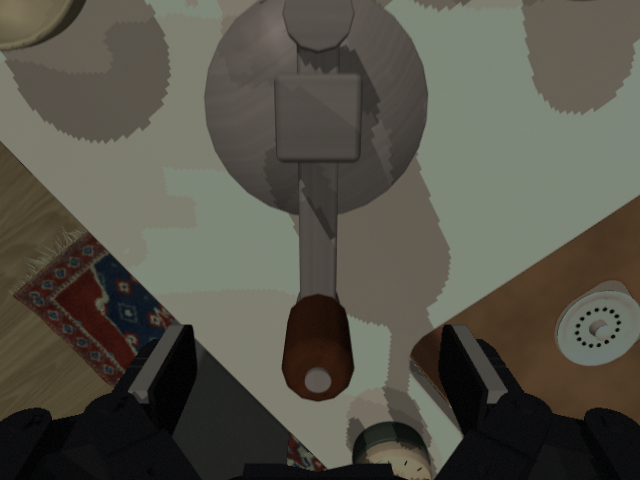

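Crank still seated: hub (318,117) is where predicted, knob top (317,380) midway between the open fingers. Gripping the knob and starting gently.

```bash
python3 -m handwheel '[[[0,0,0,0,0,0,0.3],[0,0,0,0,0,0,1],[0,0,0,0,0,0,1],[0,0,0,0,0,0,1],[0,0,0,0,0,0,1]]]'
python3 -m handwheel '[[[0,0,0,0.057,-0.651,0,1],[0,0,0,0,0,0,1]]]'
python3 -m handwheel '[[[0,0,0,0.169,-0.631,0,1],[0,0,0,0.276,-0.592,0,1]]]'
python3 - <<'E'
from h import *
s,M,y=st();print((M.T@(s['tcp_pos']-np.array([.5166,.32,0])))[:2])
E
```

```text
time_s: 17.85
tcp_pos: [0.4705, 0.261, 0.1358]
tool_rot: [-0.0, 0.899, 0.439, -0.0]
contact_force: [0.9, 0.6, 0.9]
finger_gap: 0.021
gripper_force: 58.6
time_s: 18.05
tcp_pos: [0.4602, 0.2709, 0.136]
tool_rot: [-0.0, 0.899, 0.439, 0.0]
contact_force: [0.1, -0.2, -0.5]
finger_gap: 0.021
gripper_force: 58.6
time_s: 18.25
tcp_pos: [0.4467, 0.2923, 0.136]
tool_rot: [0.0, 0.899, 0.438, 0.0]
contact_force: [2.4, -0.6, -1.1]
finger_gap: 0.0213
gripper_force: 58.7
t 18.25 tcp [0.4467 0.2923 0.136 ] yaw 52.01 tilt 0.04 F [ 2.4 -0.6 -1.1] Mz [-0.11 -0.58  0.01] gap 0.0213 q6 1.2
[-0.06482027 -0.03789372]
```

```bash
python3 -m handwheel '[[[0,0,0,0.375,-0.535,0,1],[0,0,0,0.462,-0.462,0,1],[0,0,0,0.535,-0.375,0,1]]]'
python3 -m handwheel '[[[0,0,0,0.592,-0.276,0,1],[0,0,0,0.631,-0.169,0,1],[0,0,0,0.651,-0.057,0,1]]]'
python3 - <<'E'
from h import *
s,M,y=st();print((M.T@(s['tcp_pos']-np.array([.5166,.32,0])))[:2], M.T@s['contact_force'])
E
```

```text
time_s: 18.55
tcp_pos: [0.4418, 0.3315, 0.1359]
tool_rot: [0.0, 0.899, 0.439, -0.0]
contact_force: [1.4, -3.1, 1.8]
finger_gap: 0.0214
gripper_force: 58.9
time_s: 18.85
tcp_pos: [0.4572, 0.3675, 0.1358]
tool_rot: [-0.0, 0.899, 0.439, -0.001]
contact_force: [-1.1, -2.2, 2.1]
finger_gap: 0.0213
gripper_force: 59.2
t 18.85 tcp [0.4572 0.3675 0.1358] yaw 52.05 tilt 0.08 F [-1.1 -2.2  2.1] Mz [-0.35  0.12  0.02] gap 0.0213 q6 1.3
[ 0.00081448 -0.07617618] [-2.40603119  0.52702764 -2.12087393]
```

Forces stay near 2 N. Next half turn.

```bash
python3 -m handwheel '[[[0,0,0,0.651,0.057,0,1],[0,0,0,0.631,0.169,0,1],[0,0,0,0.592,0.276,0,1],[0,0,0,0.535,0.375,0,1],[0,0,0,0.462,0.462,0,1]]]'
python3 -m handwheel '[[[0,0,0,0.375,0.535,0,1],[0,0,0,0.276,0.592,0,1],[0,0,0,0.169,0.631,0,1],[0,0,0,0.057,0.651,0,1]]]'
python3 -m handwheel '[[[0,0,0,-0.057,0.651,0,1],[0,0,0,-0.169,0.631,0,1],[0,0,0,-0.276,0.592,0,1],[0,0,0,-0.375,0.535,0,1],[0,0,0,-0.462,0.462,0,1]]]'
python3 -m handwheel '[[[0,0,0,-0.535,0.375,0,1],[0,0,0,-0.592,0.276,0,1],[0,0,0,-0.631,0.169,0,1],[0,0,0,-0.651,0.057,0,1]]]'
python3 - <<'E'
from h import *
s,M,y=st();print((M.T@(s['tcp_pos']-np.array([.5166,.32,0])))[:2], M.T@s['contact_force'])
E
```

```text
time_s: 19.35
tcp_pos: [0.5154, 0.3959, 0.1361]
tool_rot: [-0.001, 0.899, 0.439, 0.001]
contact_force: [-2.7, 2.3, 1.3]
finger_gap: 0.021
gripper_force: 59.0
time_s: 19.75
tcp_pos: [0.5644, 0.3784, 0.1361]
tool_rot: [0.0, 0.899, 0.438, 0.001]
contact_force: [-0.4, 2.7, 2.0]
finger_gap: 0.0209
gripper_force: 59.0
time_s: 20.25
tcp_pos: [0.5913, 0.3211, 0.1358]
tool_rot: [0.0, 0.899, 0.438, -0.001]
contact_force: [-1.7, 2.7, 1.5]
finger_gap: 0.021
gripper_force: 59.1
time_s: 20.65
tcp_pos: [0.5744, 0.2732, 0.1356]
tool_rot: [-0.001, 0.899, 0.438, -0.0]
contact_force: [-2.5, 5.3, 1.1]
finger_gap: 0.0214
gripper_force: 59.1
t 20.65 tcp [0.5744 0.2732 0.1356] yaw 52.01 tilt 0.08 F [-2.5  5.3  1.1] Mz [ 0.97  0.72 -0.04] gap 0.0214 q6 1.07
[-0.00130682  0.07418666] [ 2.61785935 -5.27197021 -1.11308078]
```

```bash
python3 -m handwheel '[[[0,0,0,-0.651,-0.057,0,1],[0,0,0,-0.631,-0.169,0,1],[0,0,0,-0.592,-0.276,0,1],[0,0,0,-0.535,-0.375,0,1],[0,0,0,-0.462,-0.462,0,1]]]'
python3 -m handwheel '[[[0,0,0,-0.375,-0.535,0,1],[0,0,0,-0.276,-0.592,0,1],[0,0,0,-0.169,-0.631,0,1],[0,0,0,-0.057,-0.651,0,1]]]'
python3 -m handwheel '[[[0,0,0,0.057,-0.651,0,1],[0,0,0,0.169,-0.631,0,1],[0,0,0,0.276,-0.592,0,1],[0,0,0,0.375,-0.535,0,1],[0,0,0,0.462,-0.462,0,1]]]'
python3 -m handwheel '[[[0,0,0,0.535,-0.375,0,1],[0,0,0,0.592,-0.276,0,1],[0,0,0,0.631,-0.169,0,1],[0,0,0,0.651,-0.057,0,1]]]'
python3 - <<'E'
from h import *
s,M,y=st();print((M.T@(s['tcp_pos']-np.array([.5166,.32,0])))[:2], M.T@s['contact_force'])
E
```

```text
time_s: 21.15
tcp_pos: [0.519, 0.2456, 0.1359]
tool_rot: [-0.001, 0.899, 0.439, 0.002]
contact_force: [1.2, 8.8, -2.7]
finger_gap: 0.0214
gripper_force: 58.7
time_s: 21.55
tcp_pos: [0.4712, 0.2607, 0.1361]
tool_rot: [0.001, 0.899, 0.439, 0.002]
contact_force: [5.9, 3.3, -2.7]
finger_gap: 0.0213
gripper_force: 58.9
time_s: 22.05
tcp_pos: [0.441, 0.3177, 0.1358]
tool_rot: [0.0, 0.899, 0.439, -0.001]
contact_force: [2.3, -2.1, 1.4]
finger_gap: 0.0211
gripper_force: 59.2
time_s: 22.45
tcp_pos: [0.4571, 0.3674, 0.1357]
tool_rot: [-0.0, 0.899, 0.439, -0.001]
contact_force: [-1.3, -2.2, 3.7]
finger_gap: 0.0213
gripper_force: 59.6
t 22.45 tcp [0.4571 0.3674 0.1357] yaw 52.04 tilt 0.1 F [-1.3 -2.2  3.7] Mz [-0.4   0.1   0.01] gap 0.0213 q6 1.3
[ 0.0005811  -0.07624369] [-2.55179631  0.29643805 -3.70695659]
```

```bash
python3 -m handwheel '[[[0,0,0,0.651,0.057,0,1],[0,0,0,0.631,0.169,0,1],[0,0,0,0.592,0.276,0,1],[0,0,0,0.535,0.375,0,1],[0,0,0,0.462,0.462,0,1]]]'
python3 -m handwheel '[[[0,0,0,0.375,0.535,0,1],[0,0,0,0.276,0.592,0,1],[0,0,0,0.169,0.631,0,1],[0,0,0,0.057,0.651,0,1]]]'
python3 -m handwheel '[[[0,0,0,-0.057,0.651,0,1],[0,0,0,-0.169,0.631,0,1],[0,0,0,-0.276,0.592,0,1],[0,0,0,-0.375,0.535,0,1],[0,0,0,-0.462,0.462,0,1]]]'
python3 -m handwheel '[[[0,0,0,-0.535,0.375,0,1],[0,0,0,-0.592,0.276,0,1],[0,0,0,-0.631,0.169,0,1],[0,0,0,-0.651,0.057,0,1]]]'
python3 -m handwheel '[[[0,0,0,-0.651,-0.087,0,1],[0,0,0,-0.631,-0.189,0,1],[0,0,0,-0.592,-0.276,0,1],[0,0,0,-0.535,-0.375,0,1],[0,0,0,-0.462,-0.462,0,1]]]'
python3 -m handwheel '[[[0,0,0,-0.355,-0.515,0,1],[0,0,0,-0.256,-0.582,0,1],[0,0,0,-0.169,-0.621,0,1],[0,0,0,-0.057,-0.651,0,1]]]'
python3 - <<'E'
from h import *
s,M,y=st();print((M.T@(s['tcp_pos']-np.array([.5166,.32,0])))[:2], M.T@s['contact_force'])
E
```

```text
time_s: 22.95
tcp_pos: [0.5153, 0.3959, 0.136]
tool_rot: [-0.001, 0.899, 0.439, 0.001]
contact_force: [-2.0, 3.9, 1.9]
finger_gap: 0.0209
gripper_force: 59.4
time_s: 23.35
tcp_pos: [0.5644, 0.3784, 0.136]
tool_rot: [0.0, 0.899, 0.438, 0.001]
contact_force: [-0.3, 2.2, 1.2]
finger_gap: 0.0212
gripper_force: 59.3
time_s: 23.85
tcp_pos: [0.5913, 0.3211, 0.1357]
tool_rot: [0.0, 0.899, 0.438, -0.001]
contact_force: [-1.4, 2.6, 1.6]
finger_gap: 0.0209
gripper_force: 59.4
time_s: 24.25
tcp_pos: [0.5744, 0.2731, 0.1356]
tool_rot: [-0.001, 0.899, 0.438, -0.0]
contact_force: [-3.5, 4.8, 0.8]
finger_gap: 0.0211
gripper_force: 59.4
time_s: 24.75
tcp_pos: [0.5179, 0.2456, 0.136]
tool_rot: [0.0, 0.899, 0.439, 0.001]
contact_force: [2.0, 6.9, -1.4]
finger_gap: 0.0212
gripper_force: 59.0
time_s: 25.15
tcp_pos: [0.4702, 0.2614, 0.136]
tool_rot: [0.001, 0.899, 0.439, 0.0]
contact_force: [4.4, 2.5, -1.2]
finger_gap: 0.0209
gripper_force: 59.2
t 25.15 tcp [0.4702 0.2614 0.136 ] yaw 52.04 tilt 0.08 F [ 4.4  2.5 -1.2] Mz [ 0.39 -0.72 -0.06] gap 0.0209 q6 1.13
[-0.07472411 -0.00032689] [4.61593176 1.92695728 1.20554307]
```

```bash
python3 -m handwheel '[[[0,0,0,0.057,-0.651,0,1],[0,0,0,0.169,-0.631,0,1],[0,0,0,0.276,-0.592,0,1],[0,0,0,0,0,0,1],[0,0,0,0,0,0,1]]]'
python3 -m handwheel '[[[0,0,0,0,0,0,0.5],[0,0,0,0,0,0,-1],[0,0,0,0,0,0,-1],[0,0,0,0,0,0,-1],[0,0,0,0,0,0,-1]]]'
python3 - <<'E'
from h import *
s,M,y=st()
E
```

```text
time_s: 25.65
tcp_pos: [0.4465, 0.293, 0.1357]
tool_rot: [-0.0, 0.898, 0.439, -0.001]
contact_force: [-1.5, -0.5, 2.4]
finger_gap: 0.0214
gripper_force: 59.5
time_s: 26.15
tcp_pos: [0.4475, 0.2924, 0.1357]
tool_rot: [0.0, 0.899, 0.438, -0.0]
contact_force: [-1.1, -0.0, -0.2]
finger_gap: 0.0778
gripper_force: 0.0
t 26.15 tcp [0.4475 0.2924 0.1357] yaw 52.0 tilt 0.01 F [-1.1 -0.  -0.2] Mz [ 0.03 -0.03 -0.02] gap 0.0778 q6 1.2
```

```bash
python3 -m handwheel '[[[0,0,0,0,0,-0.3,-1],[0,0,0,0,0,-0.8,-1],[0,0,0,0,0,-0.9,-1],[0,0,0,0,0,-0.9,-1],[0,0,0,0,0,-0.9,-1]]]'
python3 -m handwheel '[[[0,0,0,-0.5,0,-0.5,-1],[0,0,0,-0.5,0,-0.5,-1],[0,0,0,0,0,0,-1],[0,0,0,0,0,0,-1]]]'
python3 - <<'E'
from h import *
c=cam('wrist'); save(c,'w5.png'); s,M,y=st()
S=np.array([.5163,.3197,.156]);a=np.radians(52+180-30);k=S+[.075*np.cos(a),.075*np.sin(a),.0125];print(proj(c,[S,k]))
E
```

```text
time_s: 26.65
tcp_pos: [0.4475, 0.2926, 0.2131]
tool_rot: [-0.0, 0.899, 0.439, 0.0]
contact_force: [-0.2, -0.0, 0.4]
finger_gap: 0.0854
gripper_force: 0.0
time_s: 27.05
tcp_pos: [0.4347, 0.2764, 0.2316]
tool_rot: [-0.0, 0.899, 0.438, 0.0]
contact_force: [-0.0, -0.4, 0.5]
finger_gap: 0.0853
gripper_force: 0.0
t 27.1 tcp [0.4346 0.2765 0.2312] yaw 52.01 tilt 0.05 F [-0.7  0.2  0.2] Mz [0.05 0.03 0.  ] gap 0.0855 q6 1.18
[[395.78120719  89.96145784]
 [317.80146831 226.98677199]]
```

View pics/w5.png

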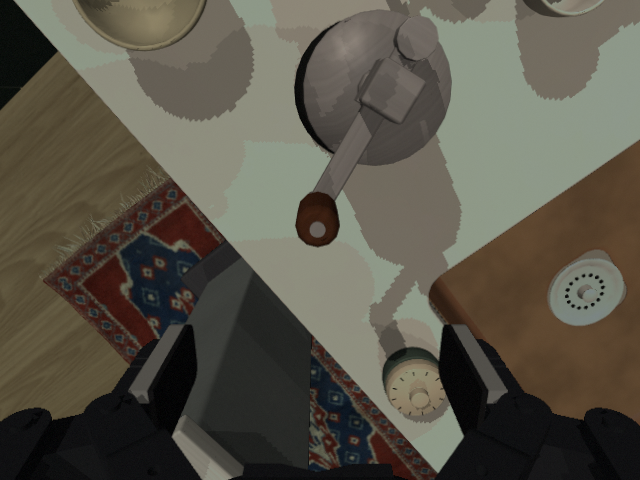

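The crank is still seated: the hub at (396,90) and knob at (318,230) sit where 750° of winding predicts, and the gripper is clear.

```bash
python3 -c "
from plant import env
print(env.job_done())"
```

```text
the job is handed in; nothing more can be done
None
```

The crank is on the shaft and fully home, wound about 2.08 turns clockwise by its knob (inferred from the tool's path, not read from the joint), let go and still seated; the job was handed in after about 27 s, with no verdict returned.

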